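# Release and open the sprung seal box

### The job

Open the grey box of shaft seals, using the fingers only to press and push. Press down the release tab at its front so that the sprung lid pops up, then push the lid back until it stands fully open past upright, and come away. Grip and lift nothing, do not force the lid or the tab, and leave the seals and the things around the box where they are.

Things in the scene. Friction and masses are not known exactly. Their poses are not given: they have to be found in the camera images.
- seal_box: Grey metal parts box screwed to the bench, 110 deep (x) x 150 wide (y) x 50 mm high without lid, 4 mm walls; two small screw ears at the middle of its sides. Origin: centre of its underside on the bench. Its x axis points from the front (tab side) to the back (hinge side), y to the left as seen from the tab side, z up. A mid wall parts it in two compartments, left and right.
- lid (a joint): Hinge of the grey lid, rad: 0 shut, 0.9 where its spring leaves it, pi/2 upright, 1.95 its stop. Latched shut at the start. The spring lifts it from 0 to 0.9 within about a second of release and pushes no further; beyond that the lid swings freely apart from light hinge friction (moved by less than 1 N at its front edge), sinks back to 0.9 if left below about 1.1, and stays where it is left above about 1.2. 1.7 to 1.95 counts as fully open.
- lid_hinge (a point): Point on the hinge axis of the lid, at mid width: 55 mm behind the box's origin (box +x), 52.5 mm above the bench. The axis runs along the box's y.
- lid_edge (a point): Middle of the front edge of the lid, 117 mm from the hinge axis. The lid is a plate 150 mm wide (box y), 5 mm thick, this point at half its thickness; shut, it lies at height 52.5 mm, 62 mm in front of the box's origin. At 0.9 rad it is about 144 mm high and 18 mm in front of the box's origin, upright 170 mm high over the hinge.
- tab (a joint): Release tab at the middle of the front of the box, a black rocker, rad: 0 at rest, 0.36 fully pressed at its stop. Pressing the plate down tips the hook above it off the lid's front edge; the lid is let go at about 0.2. It springs back when let go. Pressed at tab_press it takes 1 N to start, about 2.5 N to let the lid go and about 4 N at the stop.
- tab_press (a point): Where to press the release tab, on the upper face of its finger plate: 100 mm in front of the box's origin, 40 mm above the bench at rest; moves down about 7 mm to release and 13 mm to the stop. The plate is 44 mm wide (box y), reaches from 15 mm in front of to 26 mm behind this point (box x), and moves with tab. The hook stands 31 mm behind this point, 20 mm higher than the plate.
- seal_0: Black rubber shaft seal, ring 30 mm across, 10 mm high, lying loose in the right compartment of the box. Origin: centre of its underside. To be left there.
- seal_1: Like seal_0, in the left compartment.
- glue_bottle: Small white squeeze bottle, 36 mm across, 104 mm high, standing loose to the right of the box. Origin: centre of its underside. To be left alone.
- d_connector: Beige plug connector, 45x48x14 mm, loose, to the right of the front of the box. Origin: centre of its underside. To be left alone.
- masking_tape_b: Roll of masking tape lying flat, 96 mm across, 24 mm high, loose, behind the box. Origin: centre of its underside. To be left alone.

How it is judged:
By the outcome, as a careful person would: the job done as asked, in the order asked, and still so for the second after the job is handed in, with the robot touching nothing.
It also fails if it takes over 45 s, if anything falls off the work surface, if the arm or the gripper's body presses on something with over 40 N, if the wrist force passes 120 N, or if a joint passes its speed limit or range.

### The arm

A 7-joint arm with a two-finger parallel gripper is mounted at the origin on a cart in front of the work surface, level with it; the furniture and walls round the work are solid. World frame = base frame: x ahead of the robot, y to its left, z up, the work surface at z = 0. Lengths are in m, angles in rad, forces in N, time in s.
With the tool pointing down it reaches from about 0.425 to 0.875 m from the base axis. Payload 4.7 kg.
Tool frame: the origin (TCP) lies midway between the tips of the shut fingers; the grasp point (between the pads) lies ctrl.grasp_offset behind it (ctrl.grasp_offset is the distance from the TCP to the grasp point, in m); z points along the fingers, y is the line along which they close (so a half turn about z gives the same grasp; the last joint's range is limited). The gripper opens to 87 mm and grips with 3 to 60 N. Pads are 19 mm wide; open, the fingers measure 117 mm over their backs; the gripper's body (75 mm by 190 mm) begins 51 mm behind the grasp point.
Start: joints at [-1.112, 0.321, -0.07, 1.45, 0.023, 1.371, -0.057], TCP at [0.28, 0.587, 0.223] pointing down, gripper open.
Joint ranges: [-2.86, 2.86], [-0.3, 2.09], [-1.38, 1.24], [0.06, 2.45], [-1.56, 4.7], [0.09, 2.05], [-2.69, 2.69]. Speed limits (rad/s): [2.57, 2.57, 3.14, 3.14, 3.14, 3.14, 3.14].

### API

Orientations are given as a rotation vector (axis times angle).
In Python, from bench import ctrl gives the robot as it stands. The module is installed in compiled form; this text tells all that it offers.
- The arm moves only by the tool jog_arm, never from a script. Its argument "moves" is one flat list of numbers, 7 for each row, row after row: the shift along the tool's x, y, z in units of 30 cm (1.0 is 30 cm), then the turn, a rotation vector about the tool's x, y, z in units of 60 degrees (1.0 is 60 degrees), then the gripper's target within -1 to 1 (fully open at 1, half-way at 0, shut at -1). In form: [x, y, z, wx, wy, wz, fingers, x, y, z, wx, wy, wz, fingers, ...]. A call has exactly 8 rows; each row is the pose to reach, as a shift and turn from the pose commanded when the call began, along the tool's axes at that moment; what a row does not reach only later rows make up. A row lasts 1/8 s, in which the tool goes at most 62.5 mm and 10.7 degrees, less where a joint would pass 70% of its speed; a pose out of reach is approached as far as the arm can. A call with a number of a shift or a turn outside -1 to 1 is refused whole. A call with a gripper value outside its range is refused whole. The fingers move at their own pace and stop on an object; "newtons" is the grip in N (left out, the last holds). Time passes only in rows, so rows that repeat a pose let the fingers close, or fill a call up. It gives the time, the measured TCP pose, the force, the opening and the grip force at its end, in the units of the state.
- ctrl.get_state(): the state, without advancing time (a new reading comes with each control period).
- ctrl.get_image(name): name is "scene" or "top" or "wrist"; returns a dict with "pixels" (480x640x3 uint8, red, green, blue), "fx", "fy", "cx", "cy" (pixels), "xyz" and "rotation" of the camera in the world; the wrist camera has in their place "tool_from_camera" (4x4, takes a point from camera to tool coordinates, whose origin is the TCP and whose axes are the flange's). Camera axes: x right, y up, looking along -z (the intrinsics and any distortion apply to the point x, -y, -z); pixel columns grow to the right and rows downward; lengths in m; the calibration is good to about 2 mm. A picture is of the moment at which its call begins: read the wrist's pose just before it. There is no depth.
- ctrl.close_job(): hands the job in; it is judged then, once.
The state is a dict: "time": time; "joint_positions": joint angles; "qd": joint speeds; "joint_torque": joint torques, N m; "position": TCP position; "tool_rot": TCP orientation; "ft_force": force on the tool from outside, world axes, zero at the start; "torque": the same for the moment, N m; "grip_width": opening from 0.0 (shut) to 1.0 (fully open); "grip_force": force on a finger pad.
Only numpy, scipy, OpenCV 4.12 (cv2) and the standard library are available. Lean on these libraries where they do the work, as an engineer would, in place of code of your own. Each camera call takes 0.05 s, during which the arm holds its last target. There are 200 camera calls.

## Working session

There is one attempt and no reset: what is moved stays moved. The work goes in short steps, Python scripts to look and compute and a tool call to move; the robot and the scene stay as the last step left them, time stands still between calls to the robot, and variables do not carry over. Pictures are saved under pics/ and viewed, at most 10 in all, crops included, and the job is handed in when it is done.

Besides the shell and the picture viewer there is one more tool, called after ">>>" as name(argument=value, ...), one argument or row to a line, values as JSON. jog_arm: Moves the arm, as the interface text tells. Its arguments: {"type":"object","properties":{"moves":{"type":"array"},"newtons":{"type":"number"}},"required":["moves"]}

```bash
mkdir -p pics
cat > h.py <<'E'
import numpy as np, cv2
from bench import ctrl
from scipy.spatial.transform import Rotation as R
def snap(n,f):
    im=ctrl.get_image(n); cv2.imwrite('pics/'+f,im['pixels'][:,:,::-1]); return im
def Rm(r):
    r=np.array(r,float); return r if r.shape==(3,3) else R.from_rotvec(r).as_matrix()
def cast(im,u,v,z):
    d=np.array([(u-im['cx'])/im['fx'],-(v-im['cy'])/im['fy'],-1]); d=Rm(im['rotation'])@d
    o=np.array(im['xyz']); return o+d*(z-o[2])/d[2]
def proj(im,p):
    q=Rm(im['rotation']).T@(np.array(p)-im['xyz']); return im['cx']+im['fx']*q[0]/-q[2], im['cy']+im['fy']*q[1]/q[2]
E
python3 - <<'E'
from h import *
for n in('top','scene'):
    im=snap(n,n+'0.png'); print({k:v for k,v in im.items() if k!='pixels'})
print(ctrl.get_state(),ctrl.grasp_offset)
E
```

```text
{'fx': 518.8306681631274, 'fy': 518.8306681631274, 'cx': 315.69402691491337, 'cy': 246.93782638829936, 'xyz': array([0.53540478, 0.16498568, 0.92566403]), 'rotation': array([ 0.07465006, -0.02193584, -1.58164258])}
{'fx': 572.1186937444313, 'fy': 572.1186937444313, 'cx': 316.22698020591156, 'cy': 234.5919871350017, 'xyz': array([ 0.23714924, -0.4273352 ,  0.56824258]), 'rotation': array([ 0.93533509, -0.23481822, -0.46572695])}
{'time': 0.1, 'joint_positions': array([-1.11186112,  0.32176357, -0.07012717,  1.45153804,  0.02259297,
        1.37081723, -0.05690153]), 'qd': array([ 3.89164572e-04, -2.64748947e-03, -8.80920997e-04, -2.39046050e-03,
       -6.97337839e-04, -8.52935863e-05, -4.48278958e-04]), 'joint_torque': array([-9.01470139e-04, -4.92573202e+01, -4.06200550e-01, -3.13397133e+01,
       -6.40566065e-02,  3.96245043e-02,  5.04177137e-05]), 'position': array([0.27950488, 0.58628607, 0.22156919]), 'tool_rot': array([-6.92830186e-01, -3.06392298e+00,  2.68638318e-03]), 'ft_force': array([-0.24212378, -0.32472246,  0.20641924]), 'torque': array([0.00162315, 0.04759381, 0.00819813]), 'grip_force': 0.0, 'grip_width': 0.9978201945477179} 0.0187
```

View pics/top0.png

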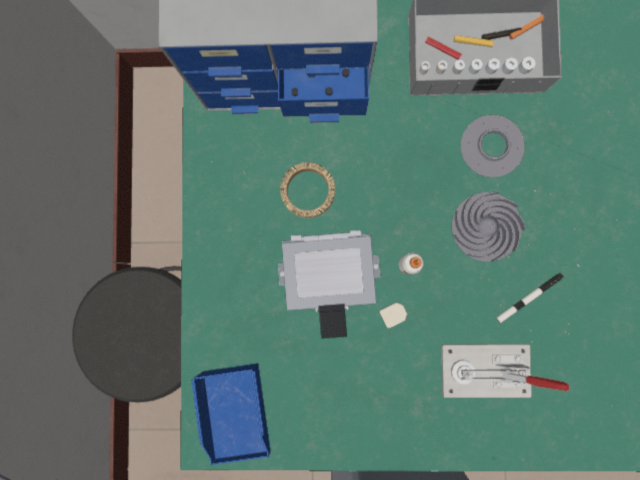

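View pics/scene0.png

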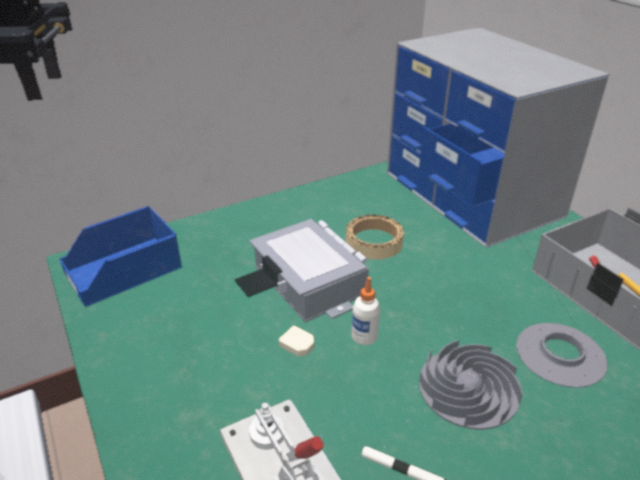

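The top view shows the box around (330,272), with the tab in front at (333,322) facing the robot. The bottle is at (411,264), the connector at (394,315) and the tape at (308,190). I'll enlarge the crop to pick corners.

Run:
```python
import cv2
i=cv2.imread('pics/top0.png')[225:345,265:425]; cv2.imwrite('pics/crop0.png',cv2.resize(i,None,fx=5,fy=5,interpolation=cv2.INTER_CUBIC))
```

```text
(no output)
```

View pics/crop0.png

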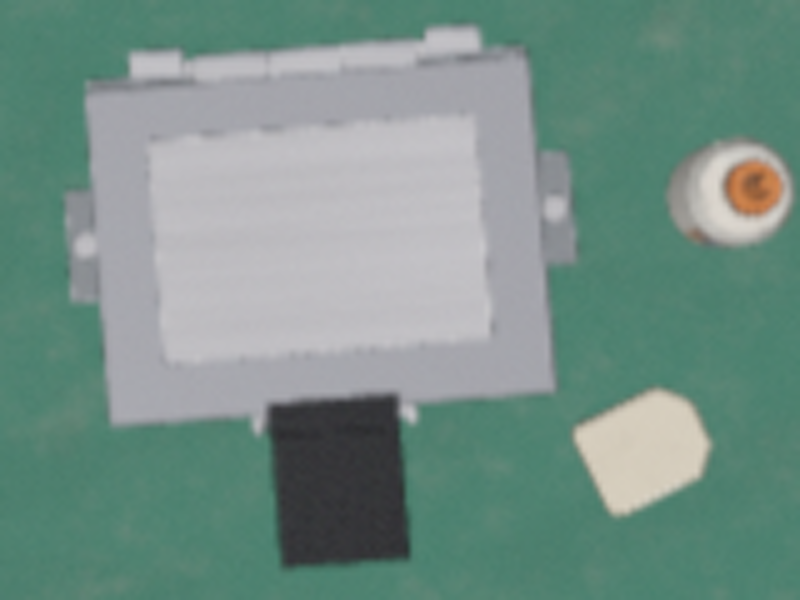

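```bash
cat > pose.py <<'E'
from h import *
from scipy.optimize import least_squares
im=ctrl.get_image('top')
obs=[((-.062,.075,.055),(112,425)),((-.062,-.075,.055),(554,390)),((-.115,.022,.040),(283,567)),((-.115,-.022,.040),(410,557))]
def W(p,b): c,s=np.cos(p[2]),np.sin(p[2]); return np.array([p[0]+c*b[0]-s*b[1],p[1]+s*b[0]+c*b[1],b[2]])
def f(p): return np.concatenate([np.array(proj(im,W(p,b)))-(265+(u[0])/5-.4,225+u[1]/5-.4) for b,u in obs])
r=least_squares(f,[.5,.14,0]); print(r.x,r.fun.round(2))
p=r.x
print('back',[np.array(proj(im,W(p,(.055,y,.055))))*5-(265*5,225*5) for y in(.075,-.075)])
for b in((-.1,0,.04),(-.062,0,.0525),(.055,0,.0525)): print(b,W(p,b))
print('bottle',cast(im,265+690/5+8,225+195/5,.05),'conn',cast(im,265+645/5,225+455/5,.014))
E
python3 pose.py; python3 -c "
from h import *
s=ctrl.get_state();print(s['time'],Rm(s['tool_rot']).round(4))"
```

```text
[0.55173675 0.17351865 0.07116478] [-0.53  0.08  0.68 -0.13 -0.35  0.04  0.19 -0.  ]
back [array([80.32393114, 75.92454628]), array([524.38813603,  38.46225199])]
(-0.1, 0, 0.04) [0.45198987 0.16640818 0.04      ]
(-0.062, 0, 0.0525) [0.48989368 0.16911016 0.0525    ]
(0.055, 0, 0.0525) [0.60659754 0.17742941 0.0525    ]
bottle [0.55872359 0.03435587 0.05      ] conn [0.46965304 0.06033048 0.014     ]
0.15 [[-9.027e-01  4.303e-01 -5.000e-04]
 [ 4.303e-01  9.027e-01 -1.400e-03]
 [-1.000e-04 -1.500e-03 -1.000e+00]]
```

```bash
cat > plan.py <<'E'
from h import *
import sys
P=np.array([.5517,.1735]); YAW=.0712
def plan(bx,by,z,tilt=0):
    """row (units) from present pose to a box-frame point, tool down, tilt deg = tip forward"""
    s=ctrl.get_state(); A=Rm(s['tool_rot'])
    B=R.from_euler('z',YAW).as_matrix()
    T=B@R.from_euler('y',-tilt,degrees=True).as_matrix()@np.diag([-1.,1,-1])
    t=np.r_[P,0]+B@[bx,by,z]
    print('box pos now',(B.T@(s['position']-np.r_[P,0])).round(4),'t',round(s['time'],2),'F',s['ft_force'].round(2),'w',s['grip_width'])
    print('row',(A.T@(t-s['position'])/.3).round(3),(R.from_matrix(A.T@T).as_rotvec(degrees=True)/60).round(3),'world',t.round(3))
if __name__=='__main__': plan(*map(float,sys.argv[1:]))
E
python3 plan.py -.105 0 .20; python3 -c "
from h import *
print(np.array(ctrl.get_image('wrist')['tool_from_camera']).round(3))"
```

```text
box pos now [-0.2421  0.4312  0.2217] t 0.15 F [ 0.16  0.79 -0.4 ] w 0.9994580542754125
row [-1.107 -1.025  0.074] [-0.001 -0.    -0.493] world [0.447 0.166 0.2  ]
[[-0.     0.962  0.274  0.075]
 [ 1.     0.     0.    -0.001]
 [ 0.     0.274 -0.962 -0.161]
 [ 0.     0.     0.     1.   ]]
```

>>> jog_arm(
  moves=[-0.1,-0.1,0,0,0,-0.06,-1,-0.2,-0.19,0,0,0,-0.12,-1,-0.31,-0.29,0,0,0,-0.18,-1,-0.42,-0.39,0,0,0,-0.25,-1,-0.53,-0.49,0,0,0,-0.31,-1,-0.64,-0.59,0,0,0,-0.37,-1,-0.75,-0.69,0,0,0,-0.43,-1,-0.85,-0.79,0,0,0,-0.493,-1],
  newtons=10,
)

```text
time: 1.2
position: [0.4084, 0.2614, 0.2226]
tool_rot: [-0.115, 3.139, 0.0]
ft_force: [0.4, 0.3, 0.5]
grip_width: 0.172
grip_force: 0.0
```

```bash
python3 plan.py -.105 0 .09
```

```text
box pos now [-0.1367  0.0979  0.2226] t 1.2 F [0.43 0.33 0.45] w 0.17230968143574013
row [-0.105 -0.327  0.442] [0.    0.    0.002] world [0.447 0.166 0.09 ]
```

>>> jog_arm(
  moves=[-0.03,-0.1,0,0,0,0,-1,-0.06,-0.2,0,0,0,0,-1,-0.09,-0.29,0.05,0,0,0,-1,-0.105,-0.327,0.15,0,0,0,-1,-0.105,-0.327,0.26,0,0,0,-1,-0.105,-0.327,0.36,0,0,0,-1,-0.105,-0.327,0.44,0,0,0,-1,-0.105,-0.327,0.475,0,0,0,-1],
)

```text
time: 2.2
position: [0.4454, 0.1671, 0.0787]
tool_rot: [0.112, -3.138, 0.002]
ft_force: [0.6, 0.1, -1.0]
grip_width: 0.006
grip_force: 0.0
```

```bash
python3 plan.py -.105 0 .03; python3 -c "
from h import *
import cv2
a=snap('scene','s1.png')['pixels'][200:350,200:400,::-1]; b=snap('wrist','w1.png')['pixels'][:,:,::-1]
cv2.imwrite('pics/c1.png',np.hstack([cv2.resize(a,(400,300)),cv2.resize(b,(400,300))]))"
```

```text
box pos now [-0.1065  0.0011  0.0787] t 2.2 F [ 0.6   0.1  -0.97] w 0.0056512831325126155
row [-0.005 -0.004  0.162] [-0.001 -0.002  0.   ] world [0.447 0.166 0.03 ]
```

View pics/c1.png

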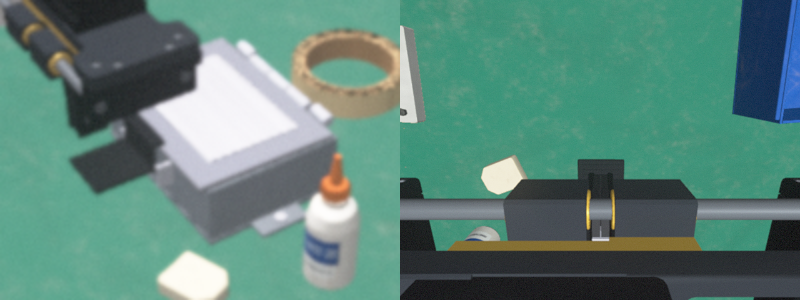

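>>> jog_arm(
  moves=[0,0,0.04,0,0,0,-1,0,0,0.08,0,0,0,-1,0,0,0.115,0,0,0,-1,0,0,0.13,0,0,0,-1,0,0,0.145,0,0,0,-1,0,0,0.155,0,0,0,-1,0,0,0.16,0,0,0,-1,0,0,0.16,0,0,0,-1],
)

```text
time: 3.3
position: [0.4461, 0.1675, 0.0321]
tool_rot: [0.112, -3.139, 0.0]
ft_force: [-3.4, -1.1, 3.8]
grip_width: 0.005
grip_force: 2.0
```

```bash
python3 plan.py -.11 0 .03; python3 -c "
from h import *
import cv2
a=snap('scene','s2.png')['pixels'][150:350,180:400,::-1]; b=snap('top','t2.png')['pixels'][220:360,250:430,::-1]
cv2.imwrite('pics/c2.png',np.hstack([cv2.resize(a,(400,364)),cv2.resize(b,(400,364))]))"
```

```text
box pos now [-0.1058  0.0015  0.0321] t 3.3 F [-3.45 -1.1   3.75] w 0.004856410039483955
row [ 0.014 -0.005  0.007] [-0. -0.  0.] world [0.442 0.166 0.03 ]
```

View pics/c2.png

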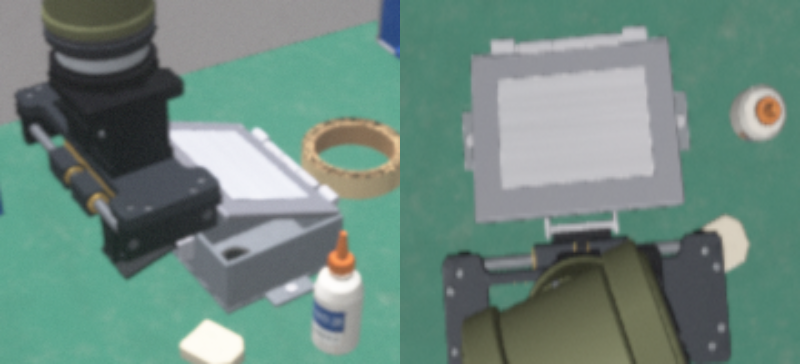

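>>> jog_arm(
  moves=[0.02,0,-0.03,0,0,0,-1,0.04,0,-0.07,0,0,0,-1,0.05,0,-0.12,0,0,0,-1,0.06,0,-0.17,0,0,0,-1,0.06,0,-0.22,0,0,0,-1,0.06,0,-0.27,0,0,0,-1,0.06,0,-0.3,0,0,0,-1,0.06,0,-0.3,0,0,0,-1],
)

```text
time: 4.4
position: [0.4289, 0.1665, 0.1228]
tool_rot: [-0.112, 3.138, 0.001]
ft_force: [0.7, -0.1, -0.7]
grip_width: 0.007
grip_force: 0.0
```

```bash
python3 plan.py -.05 0 .12; python3 -c "
from h import *
import cv2
a=snap('scene','s3.png')['pixels'][150:350,180:400,::-1]; b=snap('top','t3.png')['pixels'][220:360,250:430,::-1]
cv2.imwrite('pics/c3.png',np.hstack([cv2.resize(a,(400,364)),cv2.resize(b,(400,364))]))"
```

```text
box pos now [-0.1229  0.0017  0.1228] t 4.4 F [ 0.7  -0.1  -0.74] w 0.006509859809130872
row [-0.243 -0.006  0.01 ] [0.001 0.001 0.   ] world [0.502 0.17  0.12 ]
```

View pics/c3.png

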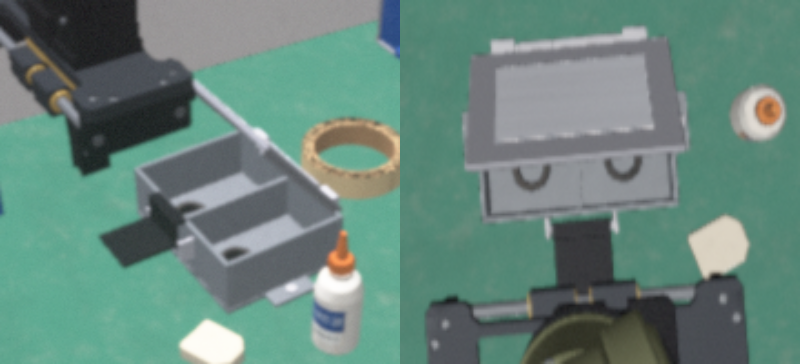

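>>> jog_arm(
  moves=[-0.05,0,0,0,0,0,-1,-0.11,0,0,0,0,0,-1,-0.17,0,0,0,0,0,-1,-0.22,0,0,0,0,0,-1,-0.26,0,0,0,0,0,-1,-0.28,0,0,0,0,0,-1,-0.3,0,0,0,0,0,-1,-0.32,0,0,0,0,0,-1],
)

```text
time: 5.5
position: [0.5239, 0.1732, 0.1221]
tool_rot: [0.113, -3.139, -0.0]
ft_force: [-0.9, -0.7, 0.9]
grip_width: 0.008
grip_force: 0.7
```

>>> jog_arm(
  moves=[-0.02,0,0,0,0,0,-1,-0.04,0,0,0,0,0,-1,-0.06,0,0,0,0,0,-1,-0.08,0,0,0,0,0,-1,-0.1,0,0,0,0,0,-1,-0.12,0,0,0,0,0,-1,-0.14,0,0,0,0,0,-1,-0.16,0,0,0,0,0,-1],
)

```text
time: 6.5
position: [0.5725, 0.1765, 0.1221]
tool_rot: [-0.112, 3.139, 0.0]
ft_force: [-0.9, 0.7, 0.3]
grip_width: 0.007
grip_force: 0.2
```

```bash
python3 plan.py .062 0 .123
```

```text
box pos now [0.021  0.0015 0.1221] t 6.5 F [-0.92  0.68  0.27] w 0.0069454300188724685
row [-0.137 -0.005 -0.003] [0. 0. 0.] world [0.614 0.178 0.123]
```

>>> jog_arm(
  moves=[-0.02,0,0,0,0,0,-1,-0.04,0,0,0,0,0,-1,-0.06,0,0,0,0,0,-1,-0.08,0,0,0,0,0,-1,-0.1,0,0,0,0,0,-1,-0.12,0,0,0,0,0,-1,-0.13,0,0,0,0,0,-1,-0.135,0,0,0,0,0,-1],
)

```text
time: 7.5
position: [0.6127, 0.1794, 0.1221]
tool_rot: [-0.112, 3.139, 0.0]
ft_force: [0.0, 0.6, 0.1]
grip_width: 0.002
grip_force: 0.1
```

```bash
python3 plan.py .062 0 .123; python3 -c "
from h import *
import cv2
a=snap('scene','s4.png')['pixels'][100:350,180:455,::-1]; b=snap('top','t4.png')['pixels'][160:300,250:430,::-1]
cv2.imwrite('pics/c4.png',np.hstack([cv2.resize(a,(400,364)),cv2.resize(b,(400,364))]))"
```

```text
box pos now [0.0612 0.0016 0.1221] t 7.5 F [0.04 0.59 0.1 ] w 0.0024212337205486924
row [-0.003 -0.005 -0.003] [0. 0. 0.] world [0.614 0.178 0.123]
```

View pics/c4.png

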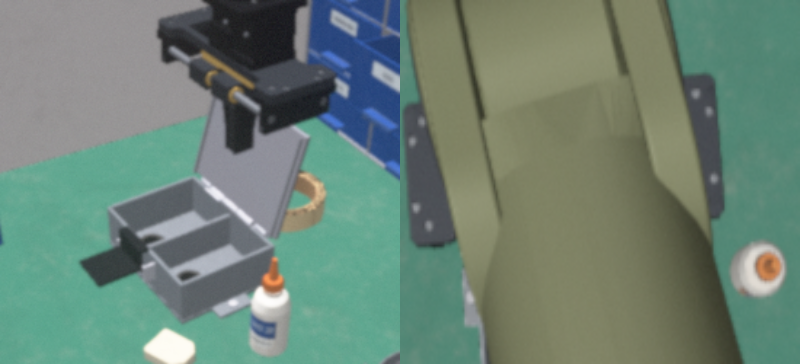

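The lid leans back past upright. I'll back off and then measure its angle.

>>> jog_arm(
  moves=[0.03,0,0,0,0,0,-1,0.09,0,0,0,0,0,-1,0.17,0,0,0,0,0,-1,0.26,0,0,0,0,0,-1,0.35,0,-0.04,0,0,0,-1,0.44,0,-0.1,0,0,0,-1,0.52,0,-0.17,0,0,0,-1,0.55,0,-0.22,0,0,0,-1],
)

```text
time: 8.6
position: [0.4466, 0.1678, 0.1892]
tool_rot: [-0.114, 3.139, 0.002]
ft_force: [-0.0, 0.2, -0.2]
grip_width: 0.005
grip_force: 0.0
```

```bash
python3 plan.py -.11 0 .18
python3 - <<'E'
from h import *
from plan import P,YAW
a=snap('scene','s5.png'); b=snap('top','t5.png')
B=R.from_euler('z',YAW).as_matrix()
def pt(th,y,d): return np.r_[P,0]+B@[.055-.117*np.cos(th)-d*np.sin(th),y,.0525+.117*np.sin(th)-d*np.cos(th)]
out=[]
for im,(x0,y0,w,h) in((a,(240,100,160,145)),(b,(265,165,160,145))):
    i=im['pixels'][y0:y0+h,x0:x0+w,::-1]; i=cv2.resize(i,None,fx=2.5,fy=2.5,interpolation=cv2.INTER_CUBIC)
    for th,c in((1.7,(0,0,255)),(1.82,(0,255,255)),(1.95,(255,0,255))):
        q=[((np.array(proj(im,pt(th,y,.0025)))-(x0,y0))*2.5).astype(int) for y in(.075,-.075)]
        cv2.line(i,tuple(map(int,q[0])),tuple(map(int,q[1])),c,1)
    out.append(i)
cv2.imwrite('pics/c5.png',np.hstack(out))
E
```

```text
box pos now [-0.1052  0.0017  0.1892] t 8.6 F [-0.03  0.16 -0.2 ] w 0.005489738069890153
row [ 0.016 -0.006  0.031] [0.001 0.001 0.001] world [0.442 0.166 0.18 ]
```

View pics/c5.png

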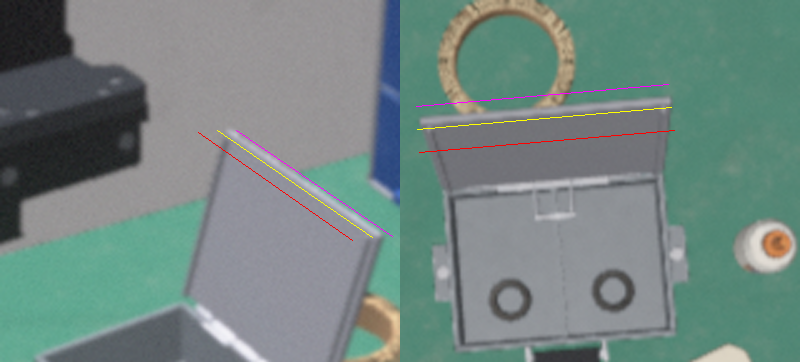

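The lid stands at about 1.84 rad: the yellow 1.82 line runs along its front edge. The seals and tape haven't moved, and the gripper is clear, so I'm handing it in.

```bash
python3 -c "
from bench import ctrl
print(ctrl.close_job())"
```

```text
the job is handed in; nothing more can be done
None
```

The box is open: I pressed the tab to release the lid, pushed it back to about 1.84 rad (measured from the camera images), backed the arm clear, and handed the job in at about 9 s; no verdict came back.

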